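# Clamp the tray stack and peel off its top tray for inspection

## Task

Lay the steel retaining bar across the two forked supports of the tray fixture, so that it lies seated in both forks over the black lower tray's tongue, and let go of it. Then peel the blue top tray off the sticky stack by its orange corner tab: raise that corner first, by about 3 cm, while the opposite corner stays down on the lower tray, and let the lower tray and the bar stay where they are on the fixture. Finish while holding the blue tray, level and still, centred over the light panel with its underside about 9 cm above it; do not put it down or let go, and leave the red bin, the valve and the green terminal block alone.

Things in the scene. Friction and masses are not known exactly. Their poses are not given: they have to be found in the camera images.
- fixture: Fixed aluminium fixture, base plate 225 x 190 x 12 mm. Origin at bench height under the tray stack's centre; x points from the stack to the two grey forks, z up. Forks at x = 112, y = -75 and +75 mm, 18 mm long in y; slots open at the top, running along y, 25 mm wide at the floor (z = 24 mm), flaring above; cheeks end at about z = 44 mm. Lower tray sits at z = 12 mm between low blocks.
- bar_seat (a point): Point of the fixture midway between the two forks, at the height of their slot floors (fixture frame 112, 0, 24 mm): the bar's origin comes here when it lies seated, the bar along the fixture's y.
- bar: Loose steel retaining bar, 20 x 200 x 20 mm (x, y, z), 0.62 kg, on the bench, with a black grip block (14 mm in x, 34 mm in y) on its middle from z = 20 to 62 mm. Origin at the centre of the underside, long axis y, z up. Either way round fits the forks. Seated, its underside is 2 mm above the lower tray's tongue; its weight holds that tray down.
- bar_grip (a point): Middle of the bar's grip block, 46 mm above the bar's underside; pinch the block across its 14 mm (the bar's x).
- lower_tray: Loose black open tray, 130 x 130 x 34 mm, 0.31 kg, with a flat tongue 60 mm wide, 4 mm thick, reaching to x = 136 mm under the bar's place (its upper face 10 mm above the tray's underside). Origin at the centre of the underside, axes parallel to the fixture's; sits at fixture z = 12 mm.
- top_tray: Loose blue tray, 0.10 to 0.17 kg, nested in the black one: recess 116 x 116 x 20 mm, rim 136 x 136 x 4 mm. Origin: centre of the underside, 26 mm above the bench; axes as lower tray; rim top at z = 24. Stuck by four sprung catches mid-side, 2 to 3 N each, free after 4 mm lift there. Without the bar the lower tray comes up too. Free of all catches once tilted 0.15 rad about far_corner.
- tab (a point): Middle of the orange upright tab on the blue tray's corner, (50, -50, 46) mm in the tray's frame. 10 mm thick, 30 mm long, from z = 22 to 62 mm; its length runs along the tray's diagonal (1, -1 in x, y), so pinch it from above across the direction (1, 1).
- far_corner (a point): Corner of the blue tray's rim diagonally opposite the tab, at (-66, 66, 20) mm in the tray's frame, on the underside of the rim: the point about which it is peeled.
- light_panel: Fixed flat inspection light panel, grey frame 150 x 150 x 18 mm with a white luminous top. Origin at the centre of its underside on the bench, z up.
- panel_centre (a point): Centre of the light panel's luminous top, 19 mm above the bench.
- fittings_bin: Bystander: loose red open bin, 75 x 100 x 45 mm, with brass fittings. Origin at the centre of its underside.
- valve: Bystander: loose aluminium valve block, 30 x 70 mm, 48 mm high. Origin at the centre of its underside.
- terminal: Bystander: loose green terminal block, 40 x 55 x 36 mm. Origin at the centre of its underside.
There are look-alikes about, which are no part of the job. What is meant by the bar is not pink, and is the smaller of those in its own colour.

How it is judged:
By the outcome, as a careful person would: the job done as asked, in the order asked, and still so for the second after the job is handed in, while the arm keeps its last pose, push and grip.
It also fails if it takes over 58 s, if anything falls off the work surface, if the arm or the gripper's body presses on something with over 40 N, if the wrist force passes 120 N, or if a joint passes its speed limit or range.

## Robot

A 6-joint arm with a two-finger parallel gripper is mounted at the origin on the work surface. World frame = base frame: x ahead of the robot, y to its left, z up, the work surface at z = 0. Lengths are in m, angles in degrees, forces in N, time in s.
With the tool pointing down it reaches from about 0.35 to 0.775 m from the base axis. Payload 7.3 kg.
Tool frame: the origin (TCP) lies midway between the tips of the shut fingers; the grasp point (between the pads) lies 19 mm behind it; y points along the fingers, z is the direction in which the jaws open and shut, and the axes are right-handed (so a half turn about y gives the same grasp; the last joint's range is limited). The gripper opens to 92 mm and grips with 3 to 60 N. Pads are 19 mm wide; open, the fingers measure 130 mm over their backs; the gripper's body (75 mm by 190 mm) begins 47 mm behind the grasp point.
Start: joints at [-84.11, 19.595, 87.324, -0, 73.075, -8.365], TCP at [0.129, -0.509, 0.227] pointing down, gripper open.
Joint ranges: [-145.02, 145.02], [-44.19, 115.74], [2.07, 154.8], [-57.11, 237.11], [16.16, 152.29], [-177.93, 177.93]. Speed limits (degrees/s): [147.25, 147.25, 180, 180, 180, 180].

## Interface

Orientations are given as [roll, pitch, yaw] about the fixed x, y, z axes, in that order (R = Rz(yaw) Ry(pitch) Rx(roll)).
In Python, from plant import bot gives the robot as it stands.
- The arm moves only by the shell command python3 -m pendant 'ROWS' [FORCE]. ROWS is JSON, a list of rows, each a list of 7 numbers: the opening, from -1 (shut) to 1 (fully open), then the shift along the tool's x, y, z in cm, then the turn, a rotation vector about the tool's x, y, z in degrees. In form: [[jaw, dx, dy, dz, wx, wy, wz], ...]. A call has 1 to 8 rows; each row is the pose to reach, as a shift and turn from the pose measured when the call began, along the tool's axes at that moment; what a row does not reach only later rows make up. A row lasts 1/12 s, in which the tool goes at most 41.7 mm and 7.16 degrees, less where a joint would pass 70% of its speed; a pose out of reach is approached as far as the arm can. A call with a gripper value outside its range is refused whole. The fingers move at their own pace and stop on an object; FORCE is the grip in N (left out, the last holds). Time passes only in rows, so rows that repeat a pose let the fingers close. It gives the time, the measured TCP pose, the force and the opening at its end, in the units of the state.
- bot.sense(): the state, without advancing time (a new reading comes with each control period).
- bot.snapshot(name): name is "scene" or "top" or "wrist"; returns the picture (420x560x3 uint8, red, green, blue); there is no depth.
- bot.camera_params(name): a dict with "fx", "fy", "cx", "cy" (pixels), "cam_to_world" (4x4, takes a point from camera to world coordinates). Camera axes: x right, y down, z forward; pixel columns grow to the right and rows downward; lengths in m; the calibration is good to about 2 mm. A picture is of the moment at which its call begins: read the wrist's pose just before it. camera_params takes no time and is no camera call; for the wrist camera it gives the pose at the moment of the call.
- bot.job_done(): hands the job in, once; it reports no verdict.
Trained networks look in the newest picture that a camera, given by its name, has taken for a name from the list of things; names that differ only in an ending like _2 or _b are one class to them, and where a whole thing is asked for, a point or a joint stands for the part that bears it (a point fixed in the world has none). Each returns a list of dicts, best first, with "confidence" (0 to 1); they miss things now and then, are a little off and sometimes report something else, mostly with a low value. They report only what shows in the picture. A call takes as long as a camera call. They do not tell look-alikes from the thing itself.
- bot.look_for(camera, name): "rect" ([left, top, width, height] in pixels, round what is visible of it).
- bot.trace(camera, name): "pixels" (420x560 bool, what is visible of it) and "rect" ([left, top, width, height] in pixels, round what is visible of it).
The state is a dict: "t": time; "joint_pos": joint angles; "qd": joint speeds; "effort": joint torques, N m; "position": TCP position; "tool_rot": TCP orientation; "force": force on the tool from outside, world axes, zero at the start; "moment": the same for the moment, N m; "gripper_width": finger opening in m.
Only numpy, scipy, OpenCV 4.12 (cv2) and the standard library are available. Lean on these libraries where they do the work, as an engineer would, in place of code of your own. Each camera call takes 0.05 s, during which the arm holds its last target.

## Working session

There is one attempt and no reset: what is moved stays moved. The work goes in short steps, Python scripts to look and compute and a shell command to move; the robot and the scene stay as the last step left them, time stands still between calls to the robot, and variables do not carry over. Pictures are saved under pics/ and viewed, and the job is handed in when it is done.

```bash
mkdir -p pics; ls
python3 - <<'E'
from plant import bot
import cv2
s=bot.sense();print(s)
for n in("scene","top","wrist"):
    im=bot.snapshot(n);cv2.imwrite(f"pics/a_{n}.png",im[:,:,::-1])
    p=bot.camera_params(n);print(n,p)
E
```

```text
pics
{'t': 0.0, 'joint_pos': array([-8.41122111e+01,  1.96363546e+01,  8.73750972e+01, -1.51980816e-03,
        7.30739681e+01, -8.36442945e+00]), 'qd': array([-0.0384003 , -0.06431147,  0.05168331, -0.08093181, -0.04055233,
       -0.0273388 ]), 'effort': array([-1.81397656e-03, -4.31246388e+01, -2.44222319e+01,  7.14331074e-02,
        5.60276338e-02, -1.41945525e-04]), 'position': array([ 0.12923038, -0.50844652,  0.22605869]), 'tool_rot': array([-9.00847227e+01,  1.09880833e-02, -1.65747346e+02]), 'force': array([-0.31844028, -0.49351459, -0.47425694]), 'moment': array([ 0.02297111, -0.02131426, -0.04571838]), 'gripper_width': 0.09191527686631788}
scene {'fx': 488.6691076747617, 'fy': 488.6691076747617, 'cx': 277.07023250393684, 'cy': 216.32791817468143, 'cam_to_world': array([[ 8.52107851e-01,  4.28335478e-01, -3.00733982e-01,
         9.49029468e-01],
       [ 5.23366046e-01, -6.96905294e-01,  4.90317237e-01,
        -6.86178607e-01],
       [ 4.37163255e-04, -5.75197122e-01, -8.18014718e-01,
         1.26630727e+00],
       [ 0.00000000e+00,  0.00000000e+00,  0.00000000e+00,
         1.00000000e+00]])}
top {'fx': 435.42315177825725, 'fy': 435.42315177825725, 'cx': 278.4930140907647, 'cy': 207.70067116595322, 'cam_to_world': array([[-0.02471337, -0.9947942 ,  0.09886232,  0.37801785],
       [-0.99960038,  0.02594747,  0.01121653,  0.02513724],
       [-0.01372337, -0.09854561, -0.9950379 ,  1.16292479],
       [ 0.        ,  0.        ,  0.        ,  1.        ]])}
wrist {'fx': 320.137050717829, 'fy': 320.137050717829, 'cx': 277.64160998545435, 'cy': 213.28864715627444, 'cam_to_world': array([[ 0.24572883, -0.9306216 , -0.27122091,  0.20061284],
       [-0.9693372 , -0.23639144, -0.06711546, -0.49145412],
       [-0.00165521,  0.27939672, -0.96017432,  0.38414074],
       [ 0.        ,  0.        ,  0.        ,  1.        ]])}
```

View pics/a_scene.png

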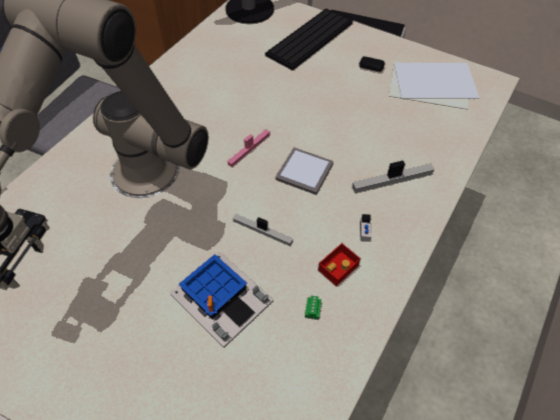

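View pics/a_top.png

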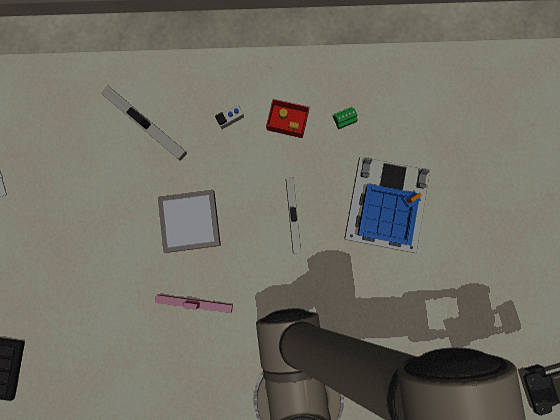

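View pics/a_wrist.png

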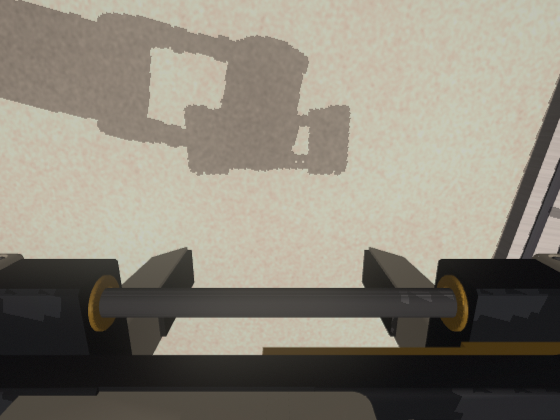

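Look-alike candidates for the bar in the top view are the pink bar (193,302), the long silver bar (143,122) and the short silver bar (293,214). I choose the short silver one at (293,214). Next I trace it and check it in a close crop.

```bash
cat > h.py <<'E'
import numpy as np,cv2
from plant import bot
from scipy.optimize import minimize
def proj(P,c):
    P=np.atleast_2d(P);T=np.linalg.inv(c["cam_to_world"]);q=P@T[:3,:3].T+T[:3,3]
    return np.c_[c["fx"]*q[:,0]/q[:,2]+c["cx"],c["fy"]*q[:,1]/q[:,2]+c["cy"]]
def ray(uv,c,z):
    M=c["cam_to_world"];d=M[:3,:3]@[(uv[0]-c["cx"])/c["fx"],(uv[1]-c["cy"])/c["fy"],1]
    o=M[:3,3];return o+d*(z-o[2])/d[2]
def box(x0,x1,y0,y1,z0,z1): return np.array([[x,y,z] for x in(x0,x1) for y in(y0,y1) for z in(z0,z1)])/1000
def place(B,x,y,a,z=0):
    c,s=np.cos(a),np.sin(a);return B@np.array([[c,s,0],[-s,c,0],[0,0,1]])+[x,y,z]
M={"bar":[box(-10,10,-100,100,0,20),box(-7,7,-17,17,20,62)],
"light_panel":[box(-75,75,-75,75,0,18)],
"fittings_bin":[box(-37.5,37.5,-50,50,0,45)],"valve":[box(-15,15,-35,35,0,48)],"terminal":[box(-20,20,-27.5,27.5,0,36)],
"top_tray":[box(-68,68,-68,68,46,50)]}
S=4
def raster(boxes,x,y,a,c,z=0):
    m=np.zeros((420*S,560*S),np.uint8)
    for B in boxes:
        h=cv2.convexHull(np.float32(proj(place(B,x,y,a,z),c)*S+S/2));cv2.fillConvexPoly(m,np.int32(np.round(h)),1)
    return m
def fit(name,masks,x0,z=0):
    big=[(cv2.resize(m.astype(np.float32),None,fx=S,fy=S,interpolation=cv2.INTER_LINEAR)>.5,c) for m,c in masks]
    def cost(p):
        t=0
        for m,c in big:
            r=raster(M[name],p[0],p[1],p[2],c,z)>0;t+=1-(r&m).sum()/(r|m).sum()
        return t/len(big)
    sx=np.array([[0,0,0],[.01,0,0],[0,.01,0],[0,0,.1]])
    r=minimize(cost,x0,method="Nelder-Mead",options=dict(initial_simplex=np.array(x0)+sx,xatol=1e-4,fatol=1e-4))
    return r.x,r.fun
E
python3 - <<'E'
from h import *
import pickle
out={}
ims={}
for cam in("top","scene"):
    ims[cam]=bot.snapshot(cam)
    for n in("bar","light_panel","fittings_bin","valve","terminal","top_tray","fixture"):
        if n in("fittings_bin","valve","terminal") and cam=="scene":continue
        r=bot.trace(cam,n)
        out[cam,n]=r
        print(cam,n,[(round(d["confidence"],2),d["rect"]) for d in r])
pickle.dump((out,ims),open("tr.pkl","wb"))
im=ims["top"][:,:,::-1]
a=cv2.resize(im[165:265,240:350],None,fx=5,fy=5,interpolation=2);
b=cv2.resize(im[145:265,335:440],None,fx=5,fy=5,interpolation=2)[:500]
cv2.imwrite("pics/crop.png",np.hstack([a[:, :270],b]))
E
```

```text
top bar [(0.79, [155.9, 293.3, 75.2, 19.8]), (0.64, [267.2, 100.1, 41.8, 38.3]), (0.61, [286.1, 178.5, 13.9, 72.1])]
top light_panel [(0.57, [157.8, 189.1, 60.9, 62.7])]
top fittings_bin [(0.67, [267.6, 96.8, 44.5, 42.1]), (0.59, [159.1, 188.2, 59.7, 62.0])]
top valve [(0.6, [213.7, 107.5, 32.2, 20.7]), (0.44, [285.8, 177.4, 13.9, 76.0])]
top terminal [(0.93, [333.4, 109.9, 20.7, 14.9])]
top top_tray [(0.7, [364.2, 186.1, 57.6, 59.3]), (0.34, [285.2, 178.4, 12.0, 76.6])]
top fixture [(0.95, [343.5, 154.7, 87.7, 97.0]), (0.72, [356.0, 185.4, 69.4, 58.7])]
scene bar [(0.76, [236.6, 216.2, 55.9, 30.6]), (0.73, [230.8, 129.0, 37.8, 37.2]), (0.62, [353.8, 158.8, 76.9, 34.9])]
scene light_panel [(0.9, [274.4, 144.8, 58.8, 53.0])]
scene top_tray [(0.63, [180.0, 258.1, 67.9, 60.1])]
scene fixture [(0.9, [171.1, 251.0, 101.8, 96.7])]
```

View pics/crop.png

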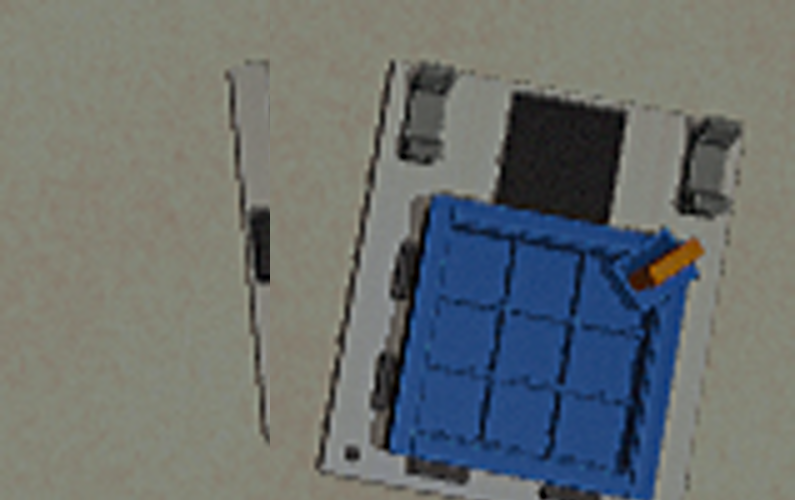

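The crop shows the fixture with the blue tray, the orange tab on its upper-right corner, the tongue pointing up (world +x) and the two forks. It cut off part of the short bar, so I'll recrop and also fit poses.

```bash
cat > f1.py <<'E'
from h import *
import pickle
out,ims=pickle.load(open("tr.pkl","rb"))
C={c:bot.camera_params(c) for c in("top","scene")}
def near(cam,n,uv):
    return [d for d in out[cam,n] if abs(d["rect"][0]+d["rect"][2]/2-uv[0])<15 and abs(d["rect"][1]+d["rect"][3]/2-uv[1])<15]
ctr={("top","bar"):(293,214),("scene","bar"):(263,230),("top","light_panel"):(188,220),("scene","light_panel"):(304,170),
("top","fittings_bin"):(288,118),("top","valve"):(229,117),("top","terminal"):(345,117)}
def blue(cam):
    h=cv2.cvtColor(ims[cam],cv2.COLOR_RGB2HSV);m=((h[...,0]>100)&(h[...,0]<130)&(h[...,1]>130)&(h[...,2]>40)).astype(np.uint8)
    n,l,s,_=cv2.connectedComponentsWithStats(m);i=1+s[1:,4].argmax();m=(l==i).astype(np.uint8)
    return cv2.morphologyEx(m,cv2.MORPH_CLOSE,np.ones((5,5),np.uint8))
res={}
for n in M:
    ms={}
    for cam in("top","scene"):
        if n=="top_tray": ms[cam]=blue(cam)
        elif (cam,n) in ctr:
            d=near(cam,n,ctr[cam,n])
            if d: ms[cam]=d[0]["pixels"]
    m=ms["top"];ys,xs=np.nonzero(m);w=ray((xs.mean(),ys.mean()),C["top"],.05 if n=="top_tray" else .02)
    for sel in (("top",),("scene",),("top","scene")):
        if not all(s in ms for s in sel):continue
        best=min((fit(n,[(ms[s],C[s]) for s in sel],[w[0],w[1],a]) for a in ([-.25] if n in("top_tray","light_panel") else [-.8,0,.8,1.5])),key=lambda r:r[1])
        print(n,sel,np.round(best[0][:2],4),round(np.degrees(best[0][2]),2),round(best[1],3));res[n]=best[0]
pickle.dump(res,open("res.pkl","wb"))
im=ims["top"][:,:,::-1]
cv2.imwrite("pics/crop2.png",cv2.resize(im[165:265,240:350],None,fx=5,fy=5,interpolation=2))
E
python3 f1.py
```

```text
bar ('top',) [0.4747 0.0008] -85.88 0.116
bar ('scene',) [0.474  0.0012] -86.68 0.084
bar ('top', 'scene') [0.4747 0.001 ] -86.09 0.101
light_panel ('top',) [0.4638 0.2781] 5.99 0.024
light_panel ('scene',) [0.4648 0.2788] 5.32 0.028
light_panel ('top', 'scene') [0.4644 0.2787] 5.33 0.027
fittings_bin ('top',) [0.7323 0.0089] -14.57 0.036
valve ('top',) [0.7424 0.165 ] 28.54 0.132
terminal ('top',) [ 0.7305 -0.149 ] 29.06 0.213
top_tray ('top',) [ 0.4661 -0.244 ] -12.5 0.031
top_tray ('scene',) [ 0.4683 -0.2454] -12.7 0.064
top_tray ('top', 'scene') [ 0.4673 -0.245 ] -12.35 0.057
```

View pics/crop2.png

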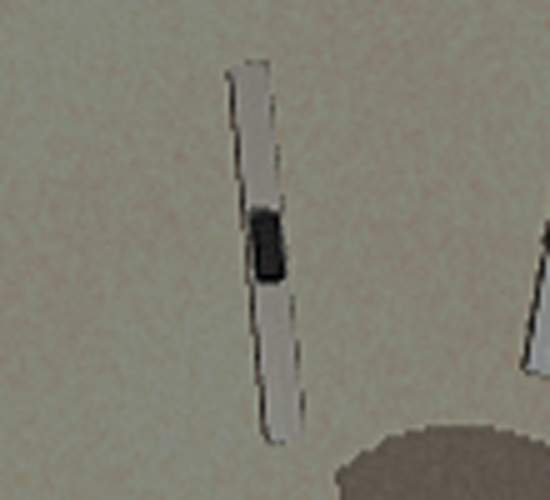

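The crop shows the whole short silver bar with its black grip block centred at about (268,245) in the crop. It is the smaller of the two silver bars, so this is the one. The move helper comes next.

```bash
cat > mv.py <<'E'
from h import *
from scipy.spatial.transform import Rotation as Ro
def tool(): 
    s=bot.sense();return s,np.array(s["position"]),Ro.from_euler("xyz",s["tool_rot"],degrees=True)
def to(p,yaw=None,R=None):
    s,p0,R0=tool()
    if R is None: R=Ro.from_euler("xyz",[-90,0,yaw],degrees=True)
    return np.round(R0.inv().apply(np.array(p)-p0)*100,2),np.round((R0.inv()*R).as_rotvec(degrees=True),2)
def fx(p,F=(0.4673,-0.245,np.radians(-12.35))):
    return place(np.atleast_2d(p)/1000.,*F)[0]
E
python3 -c "
from mv import *
print(to([.4747,.001,.15],-176.1))"
```

```text
(array([-46.03,   7.67, -40.91]), array([-1.000e-02,  1.036e+01,  0.000e+00]))
```

```bash
python3 -m pendant '[[1,-46,3,-41,0,10.4,0],[1,-46,3,-41,0,10.4,0],[1,-46,3,-41,0,10.4,0],[1,-46,3,-41,0,10.4,0],[1,-46,3,-41,0,10.4,0],[1,-46,3,-41,0,10.4,0],[1,-46,3,-41,0,10.4,0],[1,-46,3,-41,0,10.4,0]]' 50; python3 -c "
from mv import *
print(to([.4747,.001,.15],-176.1))"
```

```text
t: 1.47
position: [0.3163, -0.2312, 0.2107]
tool_rot: [-90.0, 0.0, -176.2]
force: [0.6, -0.6, 0.5]
gripper_width: 0.0915
(array([-17.35,   6.07, -22.12]), array([-0.05, -0.08, -0.04]))
```

```bash
python3 -m pendant '[[1,-17.4,6,-22.1,0,0,0],[1,-17.4,6,-22.1,0,0,0],[1,-17.4,6,-22.1,0,0,0],[1,-17.4,6,-22.1,0,0,0],[1,-17.4,6,-22.1,0,0,0],[1,-17.4,6,-22.1,0,0,0],[1,-17.4,6,-22.1,0,0,0],[1,-17.4,6,-22.1,0,0,0]]'
python3 - <<'E'
from mv import *
import pickle
s,p,R=tool();c=bot.camera_params("wrist");im=bot.snapshot("wrist")
r=bot.trace("wrist","bar")
print([(d["confidence"],d["rect"]) for d in r])
pickle.dump((im,c,r),open("w1.pkl","wb"))
v=im[:,:,::-1].copy()
for B in M["bar"]:
    for q in proj(place(B,.4747,.001,np.radians(-86.1)),c): cv2.circle(v,tuple(int(a) for a in np.round(q)),3,(0,0,255),1)
cv2.imwrite("pics/w1.png",v)
print(to([.4747,.001,.027],-176.1),p)
E
```

```text
t: 2.13
position: [0.4774, 0.0059, 0.1493]
tool_rot: [-90.1, 0.1, -175.9]
force: [-1.2, -0.5, -0.4]
gripper_width: 0.0914
[(0.9, [270.3, 98.0, 24.3, 191.9])]
(array([ 0.06, 12.31,  0.1 ]), array([-0.04,  0.12,  0.03])) [0.47743495 0.00586024 0.14933796]
```

View pics/w1.png

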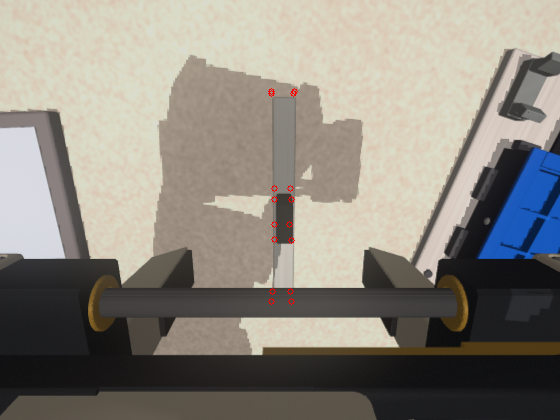

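The wrist view shows the bar between the fingers, with the block at rows 193–243 and columns 276–293. The lateral fit is good, with a small lengthwise offset while the arm was settling. I remeasure now that it is still.

Run:
```python
from mv import *
c=bot.camera_params("wrist");im=bot.snapshot("wrist");r=bot.trace("wrist","bar")
d=r[0];print(d["confidence"],d["rect"])
m=d["pixels"].copy()
cut=250
best=None
# fit using only rows<cut
import h
mm=m.copy();mm[cut:]=0
def cost(p):
    R_=raster(M["bar"],*p,c)>0;R_=R_[::S,::S];R_[cut:]=0
    return 1-(R_&mm).sum()/(R_|mm).sum()
x0=np.array([.4747,.001,np.radians(-86.1)])
r=minimize(cost,x0,method="Nelder-Mead",options=dict(initial_simplex=x0+np.array([[0,0,0],[.008,0,0],[0,.008,0],[0,0,.05]])))
print(r.x[:2],np.degrees(r.x[2]),r.fun)
print(to([r.x[0],r.x[1],.027],np.degrees(r.x[2])-90))
```

```text
0.68 [266.6, 94.8, 23.6, 192.5]
[ 4.70473907e-01 -3.63525660e-05] -86.02682687402438 0.018787361229718136
(array([ 0.45, 12.37, -0.  ]), array([-0.06, -0.16, -0.02]))
```

```bash
python3 -m pendant '[[1,0.3,3,0,0,0,0],[1,0.3,6,0,0,0,0],[1,0.3,9,0,0,0,0],[1,0.3,11.5,0,0,0,0],[1,0.3,12.2,0,0,0,0],[1,0.3,12.2,0,0,0,0],[-1,0.3,12.2,0,0,0,0],[-1,0.3,12.2,0,0,0,0]]' 50; python3 -m pendant '[[-1,0,0,0,0,0,0],[-1,0,0,0,0,0,0],[-1,0,0,0,0,0,0],[-1,0,0,0,0,0,0],[-1,0,0,0,0,0,0],[-1,0,0,0,0,0,0]]' 50
```

```text
t: 3.0
position: [0.473, -0.0006, 0.0303]
tool_rot: [-89.9, 0.2, -176.2]
force: [-0.0, 0.7, 0.2]
gripper_width: 0.083
t: 3.5
position: [0.4731, -0.0006, 0.0304]
tool_rot: [-89.9, 0.2, -176.2]
force: [0.3, 0.0, 0.1]
gripper_width: 0.0433
```

```bash
python3 -m pendant '[[-1,0,0,0,0,0,0],[-1,0,0,0,0,0,0],[-1,0,0,0,0,0,0],[-1,0,0,0,0,0,0],[-1,0,0,0,0,0,0],[-1,0,0,0,0,0,0],[-1,0,0,0,0,0,0],[-1,0,0,0,0,0,0]]' 50
```

```text
t: 4.17
position: [0.4729, -0.0004, 0.0303]
tool_rot: [-89.9, 0.2, -176.2]
force: [0.4, 1.2, -1.9]
gripper_width: 0.0134
```

```bash
python3 -c "
from mv import *
g=fx([112,0,24]);print(g);print(to([g[0],g[1],.17],-102.35))"; python3 -m pendant '[[-1,0,-5,0,0,0,0],[-1,0,-9,0,0,0,0],[-1,0,-13,0,0,0,0],[-1,0,-15,0,0,0,0],[-1,0,-15,0,0,0,0]]' ;python3 -c "
from mv import *
g=fx([112,0,24]);print(g);print(to([g[0],g[1],.17],-102.35))"
```

```text
[ 0.57670824 -0.26895489  0.024     ]
(array([ -8.63, -13.9 ,  27.5 ]), array([ -0.19, -73.88,  -0.09]))
t: 4.58
position: [0.4751, -0.0007, 0.1852]
tool_rot: [-89.8, 0.7, -176.2]
force: [1.4, -0.1, -6.0]
gripper_width: 0.0137
[ 0.57670824 -0.26895489  0.024     ]
(array([-8.35,  1.74, 27.43]), array([ -0.66, -73.86,  -0.46]))
```

```bash
python3 -m pendant '[[-1,-1,0,3.5,0,-7,0],[-1,-2,0,7,0,-14,0],[-1,-3,0,10.5,0,-21,0],[-1,-4,0,14,0,-28,0],[-1,-5,0,17,0,-35,0],[-1,-6,0,20,0,-42,0],[-1,-7,0,23,0,-49,0],[-1,-8,0,26,0,-56,0]]' ;python3 -c "
from mv import *
g=fx([112,0,24]);print(to([g[0],g[1],.17],-102.35))"
```

```text
t: 5.25
position: [0.5712, -0.2559, 0.184]
tool_rot: [-89.6, 0.2, -119.9]
force: [1.3, 0.1, -5.9]
gripper_width: 0.0141
(array([0.86, 1.41, 1.12]), array([ -0.45, -17.54,  -0.14]))
```

```bash
python3 -m pendant '[[-1,0.4,0.5,0.5,0,-6,0],[-1,0.9,0.5,1.1,-0.4,-12,0],[-1,0.9,1.4,1.1,-0.4,-17.5,0],[-1,0.9,1.4,1.1,-0.4,-17.5,0],[-1,0.9,1.4,1.1,-0.4,-17.5,0],[-1,0.9,1.4,1.1,-0.4,-17.5,0]]' ;python3 - <<'E'
from mv import *
import pickle
g=fx([112,0,24]);print(to([g[0],g[1],.17],-102.35))
c=bot.camera_params("wrist");im=bot.snapshot("wrist");v=im[:,:,::-1].copy()
t=bot.snapshot("top");cv2.imwrite("pics/t2.png",cv2.resize(t[130:270,320:460,::-1],None,fx=4,fy=4,interpolation=2))
sc=bot.snapshot("scene");cv2.imwrite("pics/s2.png",cv2.resize(sc[230:370,150:300,::-1],None,fx=4,fy=4,interpolation=2))
cv2.imwrite("pics/w2.png",v);pickle.dump((im,c),open("w2.pkl","wb"))
E
```

```text
t: 5.75
position: [0.5758, -0.2687, 0.1689]
tool_rot: [-90.1, 0.2, -102.5]
force: [0.6, 0.2, -5.6]
gripper_width: 0.0136
(array([ 0.01, -0.11,  0.09]), array([ 0.06, -0.18, -0.17]))
```

View pics/w2.png

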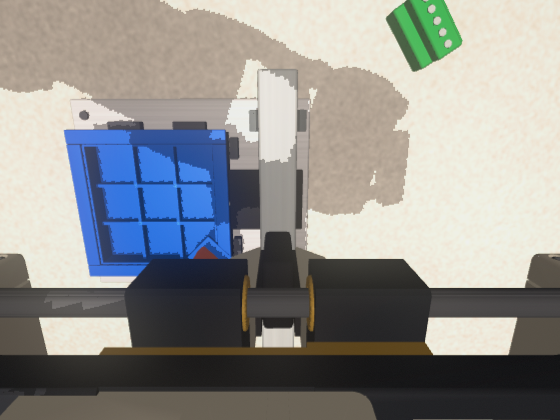

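View pics/s2.png

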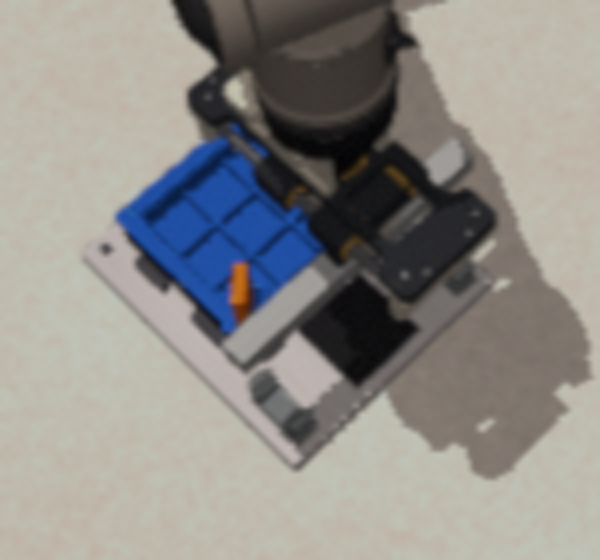

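The wrist view (image up is fixture +y) shows the +y fork at about (278,120), with cheeks at columns 250–258 and 297–306. The bar is centred on column 278, so it is laterally aligned there. The scene view shows the bar clear above the fixture. I refine the tray yaw and position from the wrist image.

```bash
cat > ft.py <<'E'
from mv import *
import pickle
im,c=pickle.load(open("w2.pkl","rb"))
h=cv2.cvtColor(im,cv2.COLOR_RGB2HSV);m=((h[...,0]>105)&(h[...,0]<125)&(h[...,1]>140)).astype(np.uint8)
m=cv2.morphologyEx(m,cv2.MORPH_CLOSE,np.ones((7,7),np.uint8));n,l,s,_=cv2.connectedComponentsWithStats(m);m=(l==1+s[1:,4].argmax())
cut=235
mm=cv2.resize(m.astype(np.float32),None,fx=S,fy=S)>.5;mm[cut*S:]=0
def cost(p):
    r=raster(M["top_tray"],*p,c)>0;r[cut*S:]=0;return 1-(r&mm).sum()/(r|mm).sum()
x0=np.array([.4673,-.245,np.radians(-12.35)])
r=minimize(cost,x0,method="Nelder-Mead",options=dict(initial_simplex=x0+np.array([[0,0,0],[.006,0,0],[0,.006,0],[0,0,.03]])))
print(r.x[:2],np.degrees(r.x[2]),r.fun, fx([112,0,24],r.x))
v=im[:,:,::-1].copy()
for F,col in((x0,(0,0,255)),(r.x,(0,255,0))):
    P=[place(b,*F) for b in M["top_tray"]]+[place(box(99.5,124.5,s-9,s+9,24,44),*F) for s in(-75,75)]
    for q in proj(np.vstack(P),c): cv2.circle(v,tuple(int(a) for a in np.round(q)),2,col,1)
cv2.imwrite("pics/w2b.png",v)
E
python3 ft.py
```

```text
[ 0.46519865 -0.24536883] -12.553455730188329 0.062200391278978806 [ 0.57452114 -0.26971207  0.024     ]
```

View pics/w2b.png

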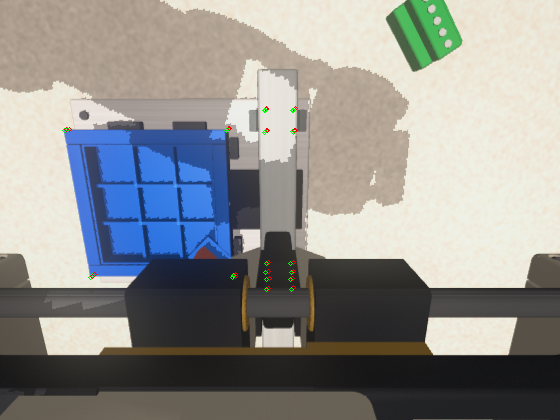

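Run:
```python
from mv import *
import pickle
im,c=pickle.load(open("w2.pkl","rb"))
s,p,R=tool();print(p,s["tool_rot"])
for dx in(0,.003,-.003):
    print(dx,[np.round(proj(p+R.apply([-.1+dx,.0304-h,0]),c),1) for h in(0,.02)])
g=cv2.cvtColor(im,cv2.COLOR_RGB2GRAY);print(g[62:80,270],g[62:80,285])
print(to([.5757,-.2692,.1],-102.5))
```

```text
[ 0.57646091 -0.26890928  0.17033969] [ -89.90747054    0.11723779 -102.43406418]
0 [array([[281.6,  69.8]]), array([[282. ,  63.5]])]
0.003 [array([[281.6,  75.8]]), array([[282. ,  70.3]])]
-0.003 [array([[281.6,  63.7]]), array([[282. ,  56.6]])]
[171 172 173 173 172 172 165 142 159 168 171 187 229 228 228 228 229 228] [175 174 172 171 174 175 170 140 149 156 158 159 158 158 158 158 158 177]
(array([ 0.06,  7.03, -0.08]), array([-0.09,  0.07, -0.12]))
```

```bash
python3 -m pendant '[[-1,0,2.5,0,0,0,0],[-1,0,5,0,0,0,0],[-1,0,7.5,0,0,0,0],[-1,0,8.3,0,0,0,0],[-1,0,8.3,0,0,0,0],[-1,0,8.3,0,0,0,0]]' ;python3 - <<'E'
from mv import *
import pickle
print(to([.577,-.2692,.0554],-102.5))
c=bot.camera_params("wrist");im=bot.snapshot("wrist")
cv2.imwrite("pics/w3.png",im[:,:,::-1])
t=bot.snapshot("top");a=cv2.resize(t[140:210,340:440,::-1],None,fx=5,fy=5,interpolation=2)
cv2.imwrite("pics/t3.png",a)
E
```

```text
t: 6.4
position: [0.5771, -0.2689, 0.0882]
tool_rot: [-89.9, 0.1, -102.4]
force: [-0.1, -0.0, -4.8]
gripper_width: 0.0137
(array([ 0.03,  3.28, -0.01]), array([-0.14,  0.05, -0.1 ]))
```

View pics/w3.png

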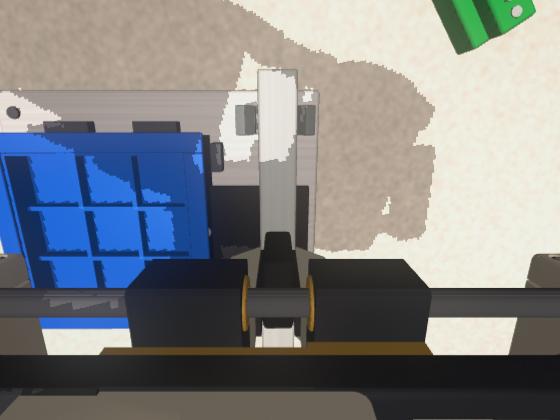

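View pics/t3.png

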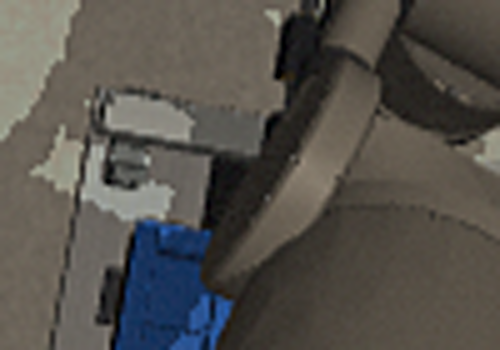

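Run:
```python
import cv2
a=cv2.imread("pics/w3.png")[60:160,200:340];b=cv2.imread("pics/w2.png")[60:160,200:340]
import numpy as np
cv2.imwrite("pics/w3z.png",np.hstack([cv2.resize(x,None,fx=2.8,fy=2.8,interpolation=0) for x in(b,a)]))
```

```text
(no output)
```

View pics/w3z.png

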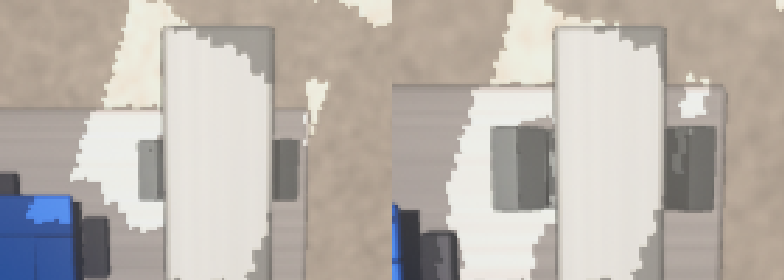

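```bash
python3 -m pendant '[[-1,0,0,-0.15,0,0,0],[-1,0,0.6,-0.15,0,0,0],[-1,0,1.2,-0.15,0,0,0],[-1,0,1.8,-0.15,0,0,0],[-1,0,2.2,-0.15,0,0,0],[-1,0,2.2,-0.15,0,0,0]]' ;python3 - <<'E'
from mv import *
print(to([.577,-.2692,.0544],-102.5),bot.sense()["force"])
im=bot.snapshot("wrist")
v=im[60:210,190:370,::-1]
cv2.imwrite("pics/w4.png",cv2.resize(v,None,fx=4,fy=4,interpolation=0))
E
```

```text
t: 7.0
position: [0.5756, -0.2686, 0.0658]
tool_rot: [-89.9, 0.1, -102.4]
force: [-0.3, 0.2, -6.7]
gripper_width: 0.0134
(array([0.03, 1.14, 0.15]), array([-0.14,  0.06, -0.1 ])) [-0.33627015  0.2057935  -6.71212368]
```

View pics/w4.png

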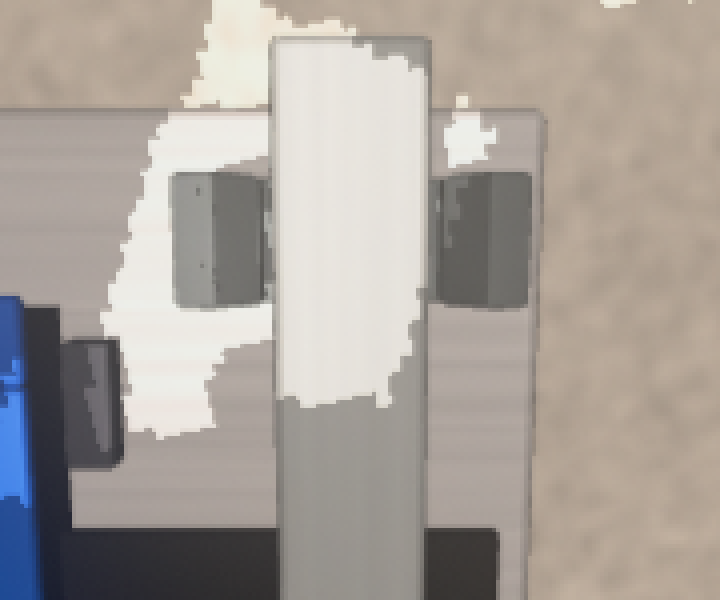

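The bar (270–431) is centred between the cheeks (170–532) in the crop, and there is no contact force. I descend to seat it.

```bash
python3 -m pendant '[[-1,0,0.3,0,0,0,0],[-1,0,0.6,0,0,0,0],[-1,0,0.9,0,0,0,0],[-1,0,1.1,0,0,0,0],[-1,0,1.1,0,0,0,0],[-1,0,1.1,0,0,0,0]]'
```

```text
t: 7.55
position: [0.576, -0.2688, 0.0553]
tool_rot: [-89.8, 0.1, -102.4]
force: [0.2, -0.9, -5.8]
gripper_width: 0.0139
```

```bash
python3 -m pendant '[[-1,0,0.1,0,0,0,0],[-1,0,0.2,0,0,0,0],[-1,0,0.3,0,0,0,0],[-1,0,0.3,0,0,0,0]]'
```

```text
t: 7.88
position: [0.5763, -0.269, 0.0543]
tool_rot: [-89.7, 0.1, -102.4]
force: [-3.1, 1.1, 5.7]
gripper_width: 0.0136
```

Contact comes at TCP z 0.0543, which matches the predicted seat height. I release with a partial opening.

```bash
python3 -m pendant '[[-0.3,0,0,0,0,0,0],[-0.3,0,0,0,0,0,0],[-0.3,0,0,0,0,0,0],[-0.3,0,0,0,0,0,0],[-0.3,0,0,0,0,0,0],[-0.3,0,-0.1,0,0,0,0]]';python3 -m pendant '[[-0.3,0,-2,0,0,0,0],[-0.3,0,-5,0,0,0,0],[-0.3,0,-8,0,0,0,0],[-0.3,0,-11,0,0,0,0],[0,0,-13,0,0,0,0],[0,0,-13,0,0,0,0]]'
python3 - <<'E'
from mv import *
im=bot.snapshot("wrist")
cv2.imwrite("pics/w5.png",im[:,:,::-1])
E
```

```text
t: 8.38
position: [0.5762, -0.2689, 0.0551]
tool_rot: [-89.8, 0.1, -102.4]
force: [0.2, -0.4, -1.1]
gripper_width: 0.0324
t: 8.88
position: [0.5777, -0.2702, 0.1906]
tool_rot: [-89.2, -0.1, -102.4]
force: [0.8, -0.4, 0.2]
gripper_width: 0.0416
```

View pics/w5.png

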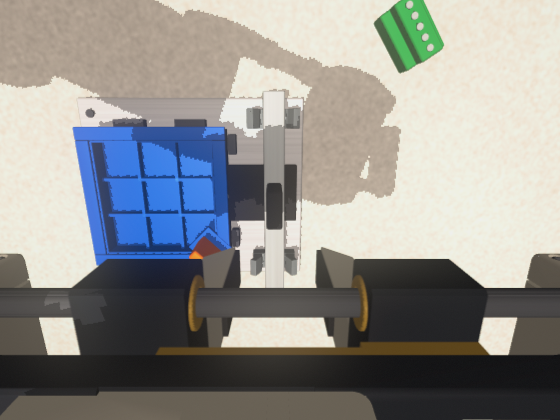

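The bar lies seated in both forks: the far fork is at (273,118), the near fork at (274,262), and the grip block at (274,206) over the tongue. Next is the hover above the tab.

```bash
python3 -c "
from mv import *
print(to([.505,-.3045,.15],-57.4))"
```

```text
(array([ 4.95,  3.73, -6.29]), array([ -0.5 , -45.04,   0.25]))
```

```bash
python3 -m pendant '[[-0.1,1,0,-1,0,-7,0],[-0.1,2,1,-2,0,-14,0],[-0.1,3,2,-4,0,-21,0],[-0.1,5,3,-6.3,0,-28,0],[-0.1,5,3.7,-6.3,-0.5,-35,0],[-0.1,5,3.7,-6.3,-0.5,-42,0],[-0.1,5,3.7,-6.3,-0.5,-45,0.2],[-0.1,5,3.7,-6.3,-0.5,-45,0.2]]'
python3 - <<'E'
from mv import *
import pickle
print(to([.505,-.3045,.056],-57.4))
c=bot.camera_params("wrist");im=bot.snapshot("wrist");r=bot.look_for("wrist","tab");print(r)
v=im[:,:,::-1].copy()
F=(.4668,-.2449,np.radians(-12.4));
a=np.array([1,-1])/2**.5;b=np.array([1,1])/2**.5
P=np.array([[*(np.array([50,-50])+s*15*a+t*5*b),z] for s in(-1,1) for t in(-1,1) for z in(48,88)])/1000
for q in proj(place(P,*F),c): cv2.circle(v,tuple(int(x) for x in np.round(q)),2,(0,255,0),1)
cv2.imwrite("pics/w6.png",v)
t=bot.snapshot("top");cv2.imwrite("pics/t6.png",cv2.resize(t[130:270,320:460,::-1],None,fx=4,fy=4,interpolation=2))
E
```

```text
t: 9.6
position: [0.504, -0.3047, 0.1486]
tool_rot: [-90.1, 0.1, -57.4]
force: [0.4, -0.3, -0.5]
gripper_width: 0.0413
(array([0.05, 9.26, 0.11]), array([ 0.08,  0.04, -0.11]))
[{'rect': [155.6, 1.0, 247.5, 246.7], 'confidence': 0.85}]
```

View pics/w6.png

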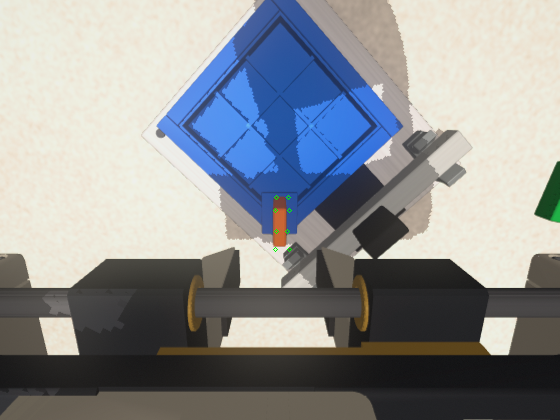

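View pics/t6.png

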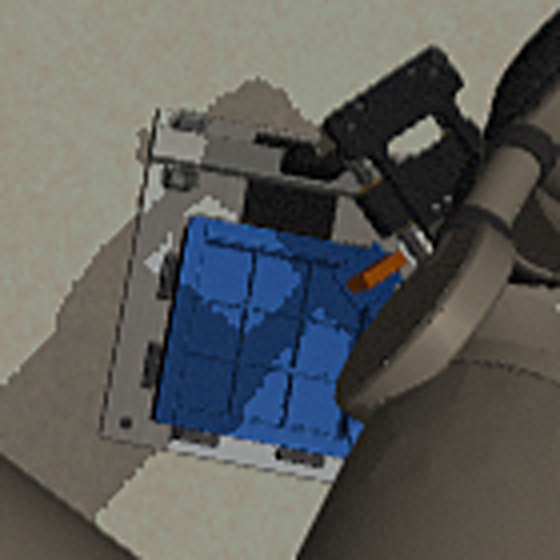

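The orange tab at (280,222) lies on the finger midline (column 279), and the prediction matches. I descend and pinch.

```bash
python3 -m pendant '[[-0.1,0.05,3,0.05,0,0,0],[-0.1,0.05,6,0.05,0,0,0],[-0.1,0.05,8,0.05,0,0,0],[-0.1,0.05,9.2,0.05,0,0,0],[-0.1,0.05,9.2,0.05,0,0,0],[-1,0.05,9.2,0.05,0,0,0],[-1,0.05,9.2,0.05,0,0,0],[-1,0.05,9.2,0.05,0,0,0]]' 55; python3 -m pendant '[[-1,0,0,0,0,0,0],[-1,0,0,0,0,0,0],[-1,0,0,0,0,0,0],[-1,0,0,0,0,0,0],[-1,0,0,0,0,0,0],[-1,0,0,0,0,0,0]]'
```

```text
t: 10.42
position: [0.5059, -0.3054, 0.0588]
tool_rot: [-90.0, -0.1, -57.6]
force: [0.7, -0.1, 0.7]
gripper_width: 0.0256
t: 10.92
position: [0.5063, -0.3058, 0.0598]
tool_rot: [-90.0, -0.2, -57.5]
force: [-1.3, 0.8, 6.3]
gripper_width: 0.0098
```

Gripped at 9.8 mm. I work out the peel waypoints, pivoting about far_corner.

Run:
```python
from mv import *
F=(.4668,-.2449,np.radians(-12.4))
piv=fx([-66,66,46],F);ax=fx([1,1,0],(0,0,F[2]));ax/=np.linalg.norm(ax)
s,p,R=tool();print(piv,p,np.linalg.norm(p-piv),s["force"])
for deg in(1,2,3,4,5,6,7,8,9,10,10.5):
    q=Ro.from_rotvec(-ax*np.radians(deg)); 
    pn=piv+q.apply(p-piv)
    if pn[2]<p[2]: q=q.inv();pn=piv+q.apply(p-piv)
    print(deg,to(pn,R=q*R),round(pn[2]-p[2],4))
```

```text
[ 0.41651216 -0.1662671   0.046     ] [ 0.50630817 -0.30576554  0.05981204] 0.16647495179606894 [-1.25175068  0.82467817  6.29712711]
1 (array([-0.03, -0.29,  0.  ]), array([ 0., -0., -1.])) 0.0029
2 (array([-0.06, -0.58,  0.  ]), array([ 0.01, -0.  , -2.  ])) 0.0058
3 (array([-0.09, -0.87,  0.  ]), array([ 0.01, -0.  , -3.  ])) 0.0087
4 (array([-0.13, -1.15,  0.  ]), array([ 0.01, -0.  , -4.  ])) 0.0115
5 (array([-0.18, -1.44,  0.  ]), array([ 0.01, -0.  , -5.  ])) 0.0144
6 (array([-0.23, -1.73,  0.  ]), array([ 0.02, -0.  , -6.  ])) 0.0173
7 (array([-0.28, -2.01, -0.  ]), array([ 0.02, -0.  , -7.  ])) 0.0201
8 (array([-0.35, -2.3 , -0.  ]), array([ 0.02, -0.  , -8.  ])) 0.023
9 (array([-0.41, -2.58, -0.  ]), array([ 0.02, -0.  , -9.  ])) 0.0258
10 (array([-0.48, -2.86, -0.  ]), array([  0.03,  -0.  , -10.  ])) 0.0286
10.5 (array([-0.52, -3.  , -0.  ]), array([  0.03,  -0.  , -10.5 ])) 0.03
```

```bash
python3 -m pendant '[[-1,-0.02,-0.15,0,0,0,-0.5],[-1,-0.03,-0.3,0,0,0,-1],[-1,-0.05,-0.45,0,0,0,-1.5],[-1,-0.06,-0.58,0,0,0,-2],[-1,-0.08,-0.72,0,0,0,-2.5],[-1,-0.09,-0.87,0,0,0,-3],[-1,-0.13,-1.15,0,0,0,-4],[-1,-0.13,-1.15,0,0,0,-4]]'
python3 - <<'E'
from mv import *
print(bot.sense()["force"],bot.sense()["moment"])
v=bot.snapshot("wrist");cv2.imwrite("pics/w7.png",v[:,:,::-1])
v=bot.snapshot("scene");cv2.imwrite("pics/s7.png",cv2.resize(v[230:370,150:300,::-1],None,fx=4,fy=4,interpolation=2))
E
```

```text
t: 11.58
position: [0.5054, -0.3042, 0.0716]
tool_rot: [-90.0, -4.3, -57.5]
force: [-0.5, 0.4, -4.1]
gripper_width: 0.0098
[-0.53285827  0.3544688  -4.11612727] [-0.08632554 -0.14223184  0.04896296]
```

View pics/w7.png

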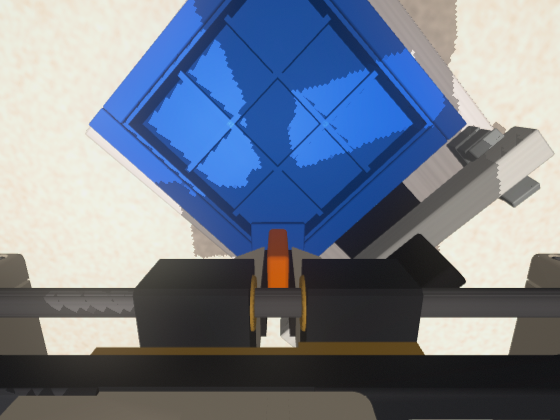

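View pics/s7.png

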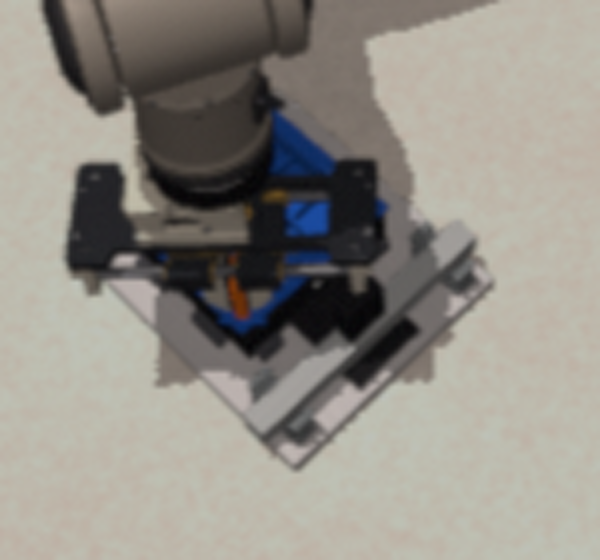

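The corner is up about 12 mm. The tray is tilting, the fixture and lower tray are unmoved, and the black tongue shows on both sides of the seated bar. I continue to about 10.5°.

```bash
cat > peel.py <<'E'
from mv import *
import sys
F=(.4668,-.2449,np.radians(-12.4))
piv=fx([-66,66,46],F);ax=fx([1,1,0],(0,0,F[2]));ax/=np.linalg.norm(ax)
p=np.array([0.50630817,-0.30576554,0.05981204]);R=Ro.from_euler("xyz",[-90,-.2,-57.5],degrees=True)
for deg in map(float,sys.argv[1:]):
    q=Ro.from_rotvec(ax*np.radians(deg));pn=piv+q.apply(p-piv)
    if pn[2]<p[2]: q=q.inv();pn=piv+q.apply(p-piv)
    print(deg,to(pn,R=q*R),round(pn[2]-p[2],4))
E
python3 peel.py 5 7 9 10.7
```

```text
5.0 (array([-0.04, -0.27, -0.01]), array([-0.01, -0.03, -0.94])) 0.0144
7.0 (array([-0.11, -0.84, -0.01]), array([-0.01, -0.03, -2.94])) 0.0201
9.0 (array([-0.2 , -1.42, -0.01]), array([-0.01, -0.03, -4.94])) 0.0258
10.7 (array([-0.28, -1.9 , -0.01]), array([-0.  , -0.03, -6.64])) 0.0306
```

```bash
python3 -m pendant '[[-1,-0.04,-0.27,0,0,0,-0.9],[-1,-0.08,-0.55,0,0,0,-1.9],[-1,-0.11,-0.84,0,0,0,-2.9],[-1,-0.15,-1.13,0,0,0,-3.9],[-1,-0.2,-1.42,0,0,0,-4.9],[-1,-0.24,-1.65,0,0,0,-5.8],[-1,-0.28,-1.9,0,0,0,-6.6],[-1,-0.28,-1.9,0,0,0,-6.6]]';python3 -m pendant '[[-1,0,0,0,0,0,0],[-1,0,0,0,0,0,0],[-1,0,0,0,0,0,0]]'
python3 - <<'E'
from mv import *
print(bot.sense()["force"],bot.sense()["moment"])
v=bot.snapshot("wrist");cv2.imwrite("pics/w8.png",v[:,:,::-1])
v=bot.snapshot("scene");cv2.imwrite("pics/s8.png",cv2.resize(v[230:370,150:300,::-1],None,fx=4,fy=4,interpolation=2))
E
```

```text
t: 12.35
position: [0.5034, -0.3008, 0.091]
tool_rot: [-90.0, -11.0, -57.5]
force: [-0.6, -0.1, -0.7]
gripper_width: 0.0096
t: 12.6
position: [0.5035, -0.3009, 0.091]
tool_rot: [-90.0, -11.0, -57.5]
force: [-0.2, -0.2, -1.4]
gripper_width: 0.0094
[-0.18725548 -0.17117096 -1.43943124] [ 0.03938979 -0.07544028 -0.0224157 ]
```

View pics/w8.png

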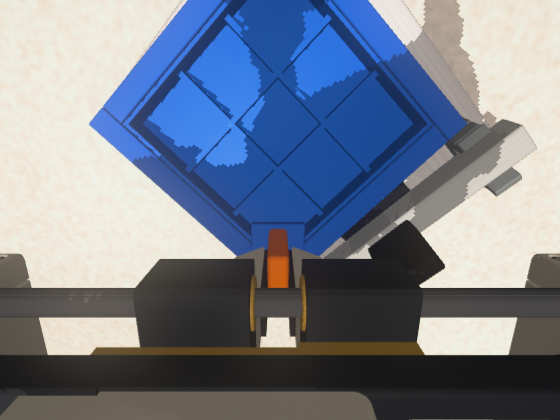

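View pics/s8.png

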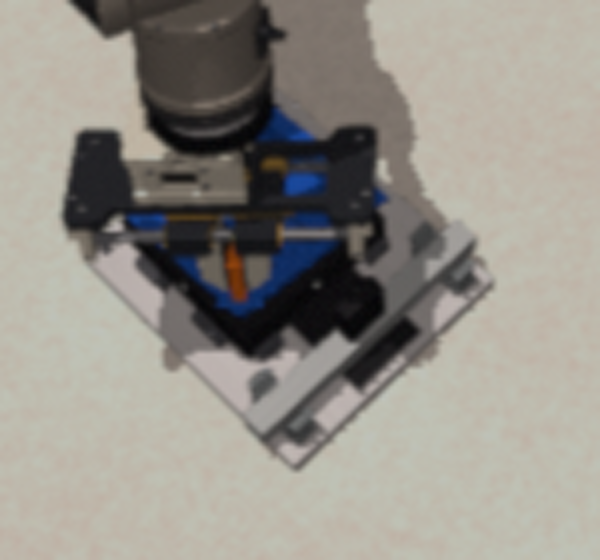

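Tilted 11°, about 31 mm up. The tray's place in the gripper is unchanged from before (same corner pixel, about (90,125)). The lower tray and bar have not moved, and the force of about 1.4 N is just the tray's weight. I lift it clear.

```bash
python3 -c "
from mv import *
s,p,R=tool();print(to(p+[0,0,.05],R=R),to(p+[0,0,.11],R=R))"
```

```text
(array([ 0.95, -4.91,  0.  ]), array([0., 0., 0.])) (array([ 2.09e+00, -1.08e+01,  1.00e-02]), array([0., 0., 0.]))
```

```bash
python3 -m pendant '[[-1,0.19,-1,0,0,0,0],[-1,0.38,-2,0,0,0,0],[-1,0.6,-3.1,0,0,0,0],[-1,0.95,-4.9,0,0,0,0],[-1,1.3,-6.9,0,0,0,0],[-1,1.7,-8.9,0,0,0,0],[-1,2.1,-10.8,0,0,0,0],[-1,2.1,-10.8,0,0,0,0]]'
python3 - <<'E'
from mv import *
print(bot.sense()["force"],bot.sense()["moment"])
P=(0.4644,.2787,np.radians(5.33))
g=fx([50,-50],P) if 0 else place(np.array([[.05,-.05,0]]),*P)[0]
print(g,to([g[0],g[1],.20],5.33+12.4-57.5))
v=bot.snapshot("scene");cv2.imwrite("pics/s9.png",cv2.resize(v[170:370,120:320,::-1],None,fx=3,fy=3,interpolation=2))
E
```

```text
t: 13.37
position: [0.5054, -0.3024, 0.2066]
tool_rot: [-89.8, -11.4, -57.6]
force: [1.6, -0.5, -0.9]
gripper_width: 0.0099
[ 1.58820315 -0.50488853 -0.91554017] [-0.01531332 -0.17683361  0.0008409 ]
[0.51882841 0.23356079 0.        ] (array([-43.76,  -8.06,  29.92]), array([  1.54, -17.7 ,  11.39]))
```

View pics/s9.png

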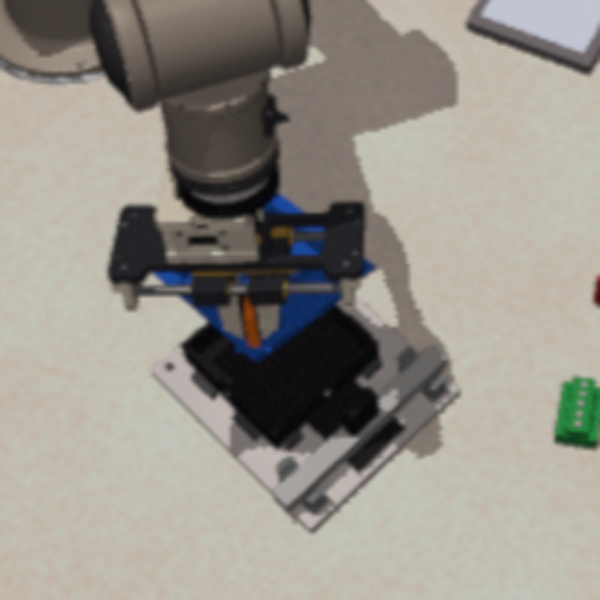

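The lower tray and bar stayed on the fixture and the blue tray is clear. I level it and carry it over.

```bash
python3 -m pendant '[[-1,-1,-0.3,1,0.2,-2,1.5],[-1,-3,-0.7,2,0.4,-4,3],[-1,-5.5,-1.1,3.7,0.6,-6,5],[-1,-8,-1.6,5.5,0.8,-8,7],[-1,-10.5,-2.1,7.3,1,-10,9],[-1,-13,-2.6,9,1.2,-12,10.5],[-1,-15.5,-3.1,10.7,1.4,-14,11.4],[-1,-18,-3.5,12.4,1.5,-17,11.4]]'
python3 - <<'E'
from mv import *
print(to([.5188,.2336,.20],-39.8))
E
```

```text
t: 14.08
position: [0.5103, -0.0795, 0.2026]
tool_rot: [-90.0, 0.3, -40.4]
force: [0.4, 0.8, -2.1]
gripper_width: 0.0098
(array([-19.65,   0.36,  24.38]), array([ 0.01, -0.63, -0.32]))
```

```bash
python3 -m pendant '[[-1,-2.4,0,3,0,0,0],[-1,-5,0,6,0,0,0],[-1,-7.5,0,9.2,0,0,0],[-1,-10,0,12.3,0,-0.3,0],[-1,-12.4,0,15.4,0,-0.6,0],[-1,-15,0,18.5,0,-0.6,-0.3],[-1,-17.4,0,21.6,0,-0.6,-0.3],[-1,-19.2,0.3,23.8,0,-0.6,-0.3]]';python3 -m pendant '[[-1,0,0,0,0,0,0],[-1,0,0,0,0,0,0],[-1,0,0,0,0,0,0],[-1,0,0,0,0,0,0]]'
python3 - <<'E'
from mv import *
s,p,R=tool()
print(to([.5188,.2336,.14],-39.8),s["force"])
import pickle
o={}
for n in("wrist","top","scene"):
    c=bot.camera_params(n);v=bot.snapshot(n);o[n]=(v,c);cv2.imwrite(f"pics/{n}10.png",v[:,:,::-1])
pickle.dump((o,p,R.as_matrix()),open("p10.pkl","wb"))
E
```

```text
t: 14.75
position: [0.5178, 0.2294, 0.2]
tool_rot: [-90.0, 0.1, -39.7]
force: [0.7, -1.0, -0.8]
gripper_width: 0.0097
t: 15.08
position: [0.5177, 0.2281, 0.1996]
tool_rot: [-90.1, 0.1, -39.8]
force: [0.8, 0.3, -2.6]
gripper_width: 0.0104
(array([-0.26,  5.96,  0.5 ]), array([ 0.06, -0.01, -0.07])) [ 0.7615019   0.29878632 -2.62755597]
```

View pics/wrist10.png

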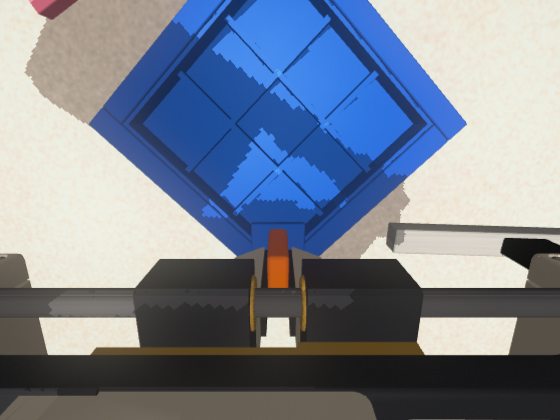

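View pics/top10.png

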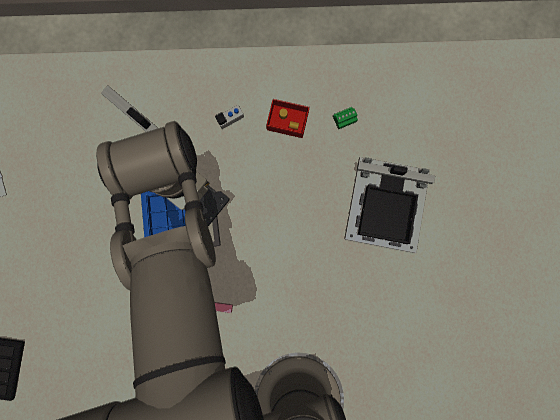

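View pics/scene10.png

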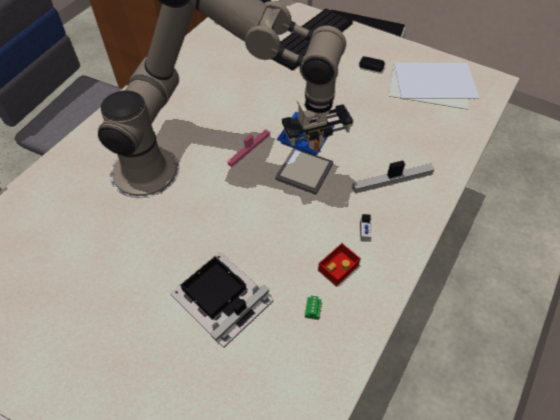

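In the top view the lower tray (388,215) and bar (395,170) are in place on the fixture. In the wrist view the blue tray sits in the gripper as before. Now the final positioning.

```bash
python3 -c "
from mv import *
print(to([.5205,.2327,.1428],-39.8))"
```

```text
(array([-0.1 ,  5.73,  0.51]), array([ 0.01, -0.05, -0.05]))
```

```bash
python3 -m pendant '[[-1,0,1,0.1,0,0,0],[-1,0,2.2,0.2,0,0,0],[-1,-0.1,3.4,0.3,0,0,0],[-1,-0.1,4.6,0.4,0,0,0],[-1,-0.1,5.4,0.5,0,0,0],[-1,-0.1,5.7,0.5,0,0,0],[-1,-0.1,5.7,0.5,0,0,0],[-1,-0.1,5.7,0.5,0,0,0]]'
python3 - <<'E'
from mv import *
s,p,R=tool();print(to([.5205,.2327,.1428],-39.8))
# expected tray pose from TCP
for n in("wrist","top","scene"):
    c=bot.camera_params(n);v=bot.snapshot(n)[:,:,::-1].copy()
    B=box(-68,68,-68,68,20,24);P=place(B,.4644,.2787,np.radians(5.33),.109)
    for q in proj(P,c): cv2.circle(v,tuple(int(x) for x in np.round(q)),2,(0,255,0),1)
    if n!="wrist":
        for q in proj(place(M["light_panel"][0],.4644,.2787,np.radians(5.33)),c): cv2.circle(v,tuple(int(x) for x in np.round(q)),2,(0,0,255),1)
    if n=="scene":v=cv2.resize(v[80:230,200:400],None,fx=4,fy=4,interpolation=2)
    if n=="top":v=cv2.resize(v[150:290,110:260],None,fx=4,fy=4,interpolation=2)
    cv2.imwrite(f"pics/{n}11.png",v)
E
```

```text
t: 15.9
position: [0.5207, 0.2325, 0.1433]
tool_rot: [-90.0, 0.0, -39.9]
force: [-0.9, -1.0, -1.0]
gripper_width: 0.0093
(array([-0.03,  0.05,  0.  ]), array([-0.01, -0.06, -0.03]))
```

View pics/scene11.png

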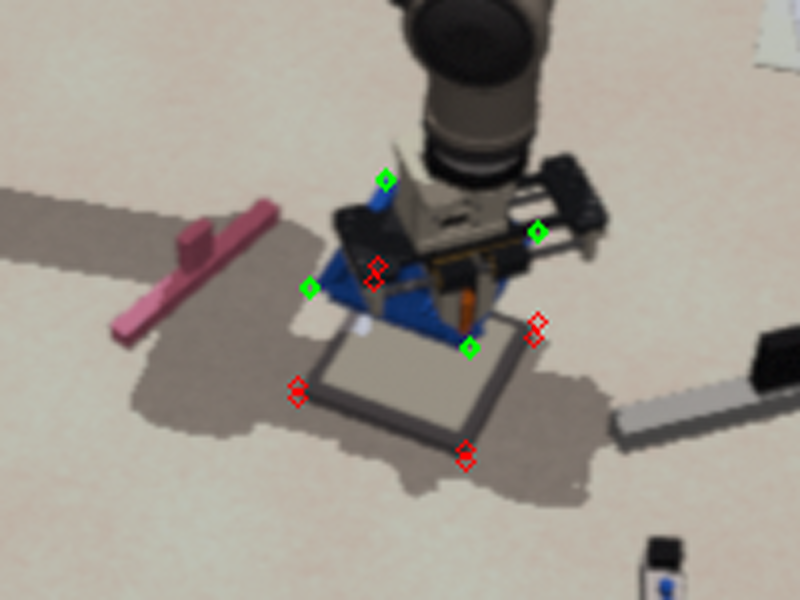

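View pics/wrist11.png

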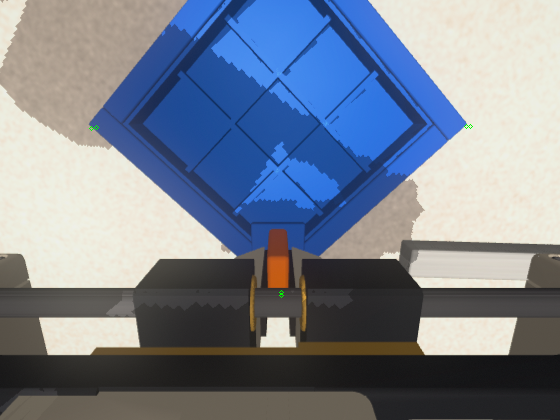

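View pics/top11.png

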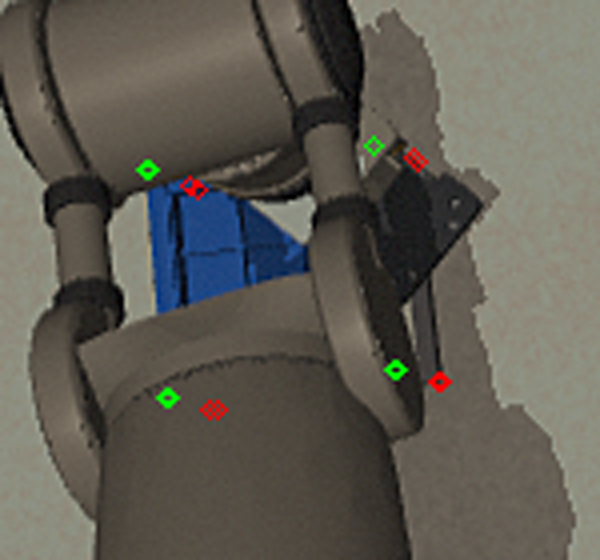

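The scene view shows the tray's rim corners, near (315,288) and (467,347) in the crop, on the predicted level pose. The wrist corners agree within about 4 px. I let it settle and hand in.

```bash
python3 -m pendant '[[-1,0,0,0,0,0,0],[-1,0,0,0,0,0,0],[-1,0,0,0,0,0,0],[-1,0,0,0,0,0,0],[-1,0,0,0,0,0,0],[-1,0,0,0,0,0,0]]'
python3 - <<'E'
from mv import *
t=bot.snapshot("top");cv2.imwrite("pics/t12.png",cv2.resize(t[140:260,330:450,::-1],None,fx=5,fy=5,interpolation=2))
E
```

```text
t: 16.55
position: [0.5208, 0.2327, 0.1438]
tool_rot: [-89.9, 0.0, -39.9]
force: [-0.8, -0.5, -0.6]
gripper_width: 0.0096
```

View pics/t12.png

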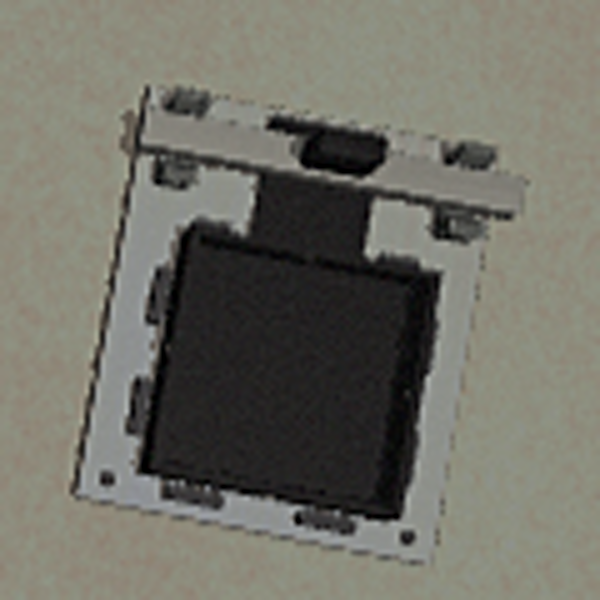

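```bash
python3 -c "
from plant import bot
print(bot.job_done()); print(bot.sense()['position'])"
```

```text
the job is handed in; nothing more can be done
None
the job is handed in; nothing more can be done
```

I handed the job in at about 16.7 s. The bar is seated in both forks and released, and the blue tray is held over the light panel.

**What I did**
- I chose the short silver bar over the pink bar and the long silver bar, and gripped it by its block. I lowered it into the forks; contact came at the predicted seat height, and I let go.
- I pinched the orange tab and peeled about the far corner to an 11° tilt, raising the tab about 31 mm. I then lifted the tray clear, levelled it and carried it to the panel.

**Last checks**
- **Fixture:** the final top view shows the bar across both forks over the tongue, within about 2 mm of centre lengthwise. The lower tray is in place.
- **Blue tray:** it is gripped at 9.6 mm. The tool is level to about 0.1°. From the tool pose, the underside is about 9 cm above the panel.
- **Slip:** the wrist view shows the tray in the same place in the gripper as during the peel.
- **Others:** I did not touch the red bin, the valve or the green terminal block.

**What disagreed or is less certain**
- The wrist camera's projection was about 3–4 px off the top and scene views, which is about its stated calibration error. I centred the bar on the forks directly in the image instead.
- I did not see the far corner closely during the peel. That it stayed down is inferred from the geometry and the low forces.
- The arm hid part of the tray at the end. Its centring comes from the tool pose and the rim corners that were visible.

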